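# Set the polariscope for a tint check

### The job

Set up the polariscope for a tint check of the glass weighing bottle on its stage: push the orange-ended tint slide fully home into the head, and push the blue lever round with a fingertip until the analyser's index stands on the red 45-degree mark of the scale, then leave it there. Push both gently and only push: do not pinch the lever, and leave the weighing bottle and all the other things on the bench where they stand.

Things in the scene. Friction and masses are not known exactly. Their poses are not given: they have to be found in the camera images.
- polariscope: White bench polariscope, fixed. Origin on the bench under the vertical axis of its round head; z up; -x is its front (operator's side); steel column at +x, 25 mm thick, 112 mm from the axis. Lamp base: x -110 to 140 mm, y -110 to 110 mm, 66 mm high; round lit stage in its middle, 136 mm across, top 72 mm high. Head: a white barrel 150 mm across, from 196 to 240 mm above the bench.
- head_top (a point): Point on the vertical axis of the head, level with the flat top of the barrel (240 mm above the bench). The analyser ring stands 7 mm above it. Nothing on the polariscope is higher than 248 mm.
- mark_45 (a point): Middle of the red 45-degree mark on the barrel's flat top, 66 mm from the head's axis, exactly towards the polariscope's -x (front). The scale runs 0 to 90 degrees, black marks every 5, longer every 15, the 45 red and broader; 0 lies 45 degrees round to the +y side of it, 90 lies 45 degrees round to the -y side.
- analyser (a joint): Analyser ring angle, rad: 0 at the 0 mark, 0.785 at the red 45 mark, 1.571 at the 90 mark. Grows counter-clockwise seen from above (the lever, at the front, goes from the polariscope's +y side towards -y). Starts between 0.02 and 0.50. Even friction, about 1 to 1.5 N at the lever's pad; stays where it is left; stops at -0.05 and 1.62.
- lever_pad (a point): Centre of the blue pad on the analyser's lever, 111 mm from the head's axis, 232 mm above the bench; turns with the ring, in line with its white index line. The pad is an upright blade: 38 mm along the radius (92 to 130 mm from the axis), 8 mm thick along the arc, 20 mm tall (222 to 242 mm above the bench). A 7 mm stem joins it to the ring through a slot. Free space around and below it.
- pad_low_side (a point): Middle of the pad's flat face towards the lower readings, 4 mm from the pad's centre plane: pushing on this face makes the reading grow, pushing on the opposite face makes it fall; pressing on both faces at once counts as pinching (the pad's 4 mm halves are called analyser_c0 on this side, analyser_c1 on the other).
- tint_slide (a joint): How far the tint slide is pushed in, m: 0 fully out, 0.030 fully home against its stop. Starts between 0 and 0.008. Moves along the polariscope's +y, against about 1.5 N of friction, and stays where it is left.
- slide_end (a point): Centre of the flat outer end of the slide's soft orange cap (round, 19 mm across, 12 mm long, axis level; it gives up to 4 mm at 3 N per mm), 211 mm above the bench on the -y side of the head, facing the polariscope's -y: 120 mm from the head's axis with the slide out, 90 mm with it home. It moves with the slide.
- specimen: Clear glass weighing bottle with knobbed lid, 48 mm across, 60 mm tall, loose on the lit stage under the head; origin under its centre. Leave it.
- spare_bottle: Second glass weighing bottle, 40 mm across, 70 mm tall, loose on the bench; origin under its centre.
- crucible_open: Open porcelain crucible, 48 mm across, 38 mm tall, loose; origin under its centre.
- crucible_lidded: Porcelain crucible with lid, 54 mm across, 56 mm tall, loose; origin under its centre.
- steel_dish: Shallow steel dish, 84 mm across, 16 mm tall, loose; origin under its centre.
- beaker_rods: Glass beaker with stirring rods, 72 mm across, 95 mm tall, rods to 150 mm, loose; origin under its centre.
- amber_bottle: Amber reagent bottle, 60 mm across, 150 mm tall, loose; origin under its centre.
- pen_pot: Dark mesh pot of pens, 72 mm across, 95 mm tall, pens to 160 mm, loose; origin under its centre.
There are look-alikes about, which are no part of the job. Leave any pink or purple look-alike of the beaker_rods alone.

How it is judged (in metres and radians):
At the end, for the whole second after the job is handed in: The analyser stands on the red 45-degree mark within 2.5 degrees (half a scale division; 0.742 to 0.829 rad) and at rest, the tint slide is home within 2 mm of its stop, the specimen is within 12 mm and the other loose things within 20 mm of where they stood, all upright (value of joint analyser between 0.7418 and 0.829 rad and velocity of joint analyser between -0.02 and 0.02 rad/s and value of joint tint_slide above 0.028 m and distance of specimen from where it was at the start of the episode below 0.012 m and distance of each of spare_bottle, crucible_open, crucible_lidded, steel_dish, beaker_rods, amber_bottle, pen_pot from where it was at the start of the episode below 0.02 m and angle between each of specimen, spare_bottle, crucible_open, crucible_lidded, steel_dish, beaker_rods, amber_bottle, pen_pot's own z axis and vertical below 0.3 rad); the robot touches nothing.
It fails at once if the lever is pinched: both sides of its pad are pressed at once (contact force between each of analyser_c0, analyser_c1 and the fingers above 0.5 N).
It fails at once if the polariscope or its parts are pushed with more than 40 N (contact force between polariscope and the arm above 40 N).
It fails at once if the polariscope or its parts are pushed with more than 40 N by the fingers (contact force between polariscope and the fingers above 40 N).
It fails at once if the weighing bottle on the stage, or another loose thing, is shifted, lifted or tipped (not (distance of specimen from where it was at the start of the episode below 0.012 m) or not (distance of spare_bottle from where it was at the start of the episode below 0.02 m) or not (distance of crucible_open from where it was at the start of the episode below 0.02 m) or not (distance of crucible_lidded from where it was at the start of the episode below 0.02 m) or not (distance of steel_dish from where it was at the start of the episode below 0.02 m) or not (distance of beaker_rods from where it was at the start of the episode below 0.02 m) or not (distance of amber_bottle from where it was at the start of the episode below 0.02 m) or not (distance of pen_pot from where it was at the start of the episode below 0.02 m) or not (angle between specimen's own z axis and vertical below 0.3 rad) or not (angle between spare_bottle's own z axis and vertical below 0.3 rad) or not (angle between crucible_open's own z axis and vertical below 0.3 rad) or not (angle between crucible_lidded's own z axis and vertical below 0.3 rad) or not (angle between steel_dish's own z axis and vertical below 0.3 rad) or not (angle between beaker_rods's own z axis and vertical below 0.3 rad) or not (angle between amber_bottle's own z axis and vertical below 0.3 rad) or not (angle between pen_pot's own z axis and vertical below 0.3 rad)).
It also fails if it takes over 51 s, if anything falls off the work surface, if the arm or the gripper's body presses on something with over 40 N, if the wrist force passes 120 N, or if a joint passes its speed limit or range.

### The arm

A 6-joint arm with a two-finger parallel gripper is mounted at the origin on the work surface. World frame = base frame: x ahead of the robot, y to its left, z up, the work surface at z = 0. Lengths are in m, angles in degrees, forces in N, time in s.
With the tool pointing down it reaches from about 0.35 to 0.875 m from the base axis. Payload 4.2 kg.
Tool frame: the origin (TCP) lies midway between the tips of the shut fingers; the grasp point (between the pads) lies 19 mm behind it (hold_point_z is the z of the grasp point in the tool frame, in m); z points along the fingers, y is the direction in which the jaws open and shut (so a half turn about z gives the same grasp; the last joint's range is limited). The gripper opens to 87 mm and grips with 3 to 60 N. Pads are 19 mm wide; open, the fingers measure 117 mm over their backs; the gripper's body (75 mm by 190 mm) begins 51 mm behind the grasp point.
Start: joints at [-60.298, 22.042, 0.453, 0, -68.411, -14.817], TCP at [0.161, -0.604, 0.223] pointing down, gripper open.
Joint ranges: [-179.83, 179.83], [-69.29, 118.12], [-61.27, 80.66], [-181.25, 117.63], [-171.15, -9.14], [-177.46, 177.46]. Speed limits (degrees/s): [159.86, 159.86, 180, 180, 180, 180].

### API

Orientations are given as a 3x3 rotation matrix whose columns are the frame's x, y, z axes.
In Python, from station import * gives the robot as it stands. The module is installed in compiled form; this text tells all that it offers.
- The arm moves only by the tool jog_arm, never from a script. Its argument "moves" is a list of rows, each a list of 7 numbers: the closure, from -1 (fully open) to 1 (shut), then the shift along the tool's x, y, z in m, then the turn, a rotation vector about the tool's x, y, z in rad. In form: [[gripper, x, y, z, wx, wy, wz], ...]. A call has exactly 10 rows; each row is the pose to reach, as a shift and turn from the pose commanded when the call began, along the tool's axes at that moment; what a row does not reach only later rows make up. A row lasts 1/12 s, in which the tool goes at most 41.7 mm and 7.16 degrees, less where a joint would pass 70% of its speed; a pose out of reach is approached as far as the arm can. A call with a gripper value outside its range is refused whole. The fingers move at their own pace and stop on an object; the grip force is fixed at half the most. Time passes only in rows, so rows that repeat a pose let the fingers close, or fill a call up. It gives the time, the measured TCP pose, the force and the opening at its end, in the units of the state.
- sense(): the state, without advancing time (a new reading comes with each control period).
- capture(name): name is "side" or "top" or "wrist"; returns a dict with "frame" (480x640x3 uint8, red, green, blue), "fov_y" (degrees; the focal length in pixels is half the picture's height over the tangent of half this angle, whatever the lens; pixels are square), "cx", "cy" (the principal point, pixels), "world_from_camera" (4x4, takes a point from camera to world coordinates). Camera axes: x right, y down, z forward; pixel columns grow to the right and rows downward; lengths in m; the calibration is good to about 2 mm. The wrist camera is an equidistant fisheye: a pixel r from the principal point sees the ray r / f radians off the axis. A picture is of the moment at which its call begins. There is no depth.
- finish_job(): hands the job in, once; it reports no verdict.
The state is a dict: "time_s": time; "joints": joint angles; "joint_velocities": joint speeds; "effort": joint torques, N m; "tcp_pos": TCP position; "ee_rot": TCP orientation; "wrist_force": force on the tool from outside, world axes, zero at the start; "moment": the same for the moment, N m; "gripper_width": opening from 0.0 (shut) to 1.0 (fully open).
Only numpy, scipy, OpenCV 4.12 (cv2) and the standard library are available. Lean on these libraries where they do the work, as an engineer would, in place of code of your own. Each camera call takes 0.05 s, during which the arm holds its last target.

## Working session

There is one attempt and no reset: what is moved stays moved. The work goes in short steps, Python scripts to look and compute and a tool call to move; the robot and the scene stay as the last step left them, time stands still between calls to the robot, and variables do not carry over. Pictures are saved under pics/ and viewed, and the job is handed in when it is done.

Besides the shell and the picture viewer there is one more tool, called after "Request:" by a JSON object that holds its "name" and its "arguments". jog_arm: Moves the arm, as the interface text tells. Its arguments: {"type":"object","properties":{"moves":{"type":"array"}},"required":["moves"]}

```bash
mkdir -p pics; python3 - <<'E'
from station import *
import cv2,numpy as np
s=sense();print(s['time_s'],s['tcp_pos'],s['ee_rot'],s['gripper_width'],s['wrist_force'])
for n in ['side','top','wrist']:
    c=capture(n);cv2.imwrite(f'pics/{n}0.png',c['frame'][:,:,::-1]);print(n,c['fov_y'],c['cx'],c['cy'],np.round(c['world_from_camera'],4).tolist())
E
```

```text
0.0 [ 0.16040797 -0.60344695  0.22145945] [[-9.66481018e-01 -2.56737189e-01 -6.76139220e-04]
 [-2.56738048e-01  9.66478848e-01  2.05208427e-03]
 [ 1.26627907e-04  2.15689116e-03 -9.99997666e-01]] 0.9991244785571167 [ 0.94156756 -1.0763344  -0.24988939]
side 47.488460066229045 320.5753607738447 253.16343527875873 [[-0.677, -0.4161, 0.6071, -0.2783], [-0.736, 0.3754, -0.5634, 0.7975], [0.0066, -0.8282, -0.5604, 0.9397], [0.0, 0.0, 0.0, 1.0]]
top 53.28181178048845 323.7299260572804 238.58071404393309 [[-0.0162, -0.9814, 0.1911, 0.3226], [-0.9996, 0.0115, -0.0258, 0.0223], [0.0232, -0.1914, -0.9812, 1.3816], [0.0, 0.0, 0.0, 1.0]]
wrist 65.70646984690485 324.8664361413765 234.3596906464588 [[-0.2567, 0.9297, 0.264, 0.0884], [0.9665, 0.2464, 0.0722, -0.6238], [0.0021, 0.2737, -0.9618, 0.3839], [0.0, 0.0, 0.0, 1.0]]
```

View pics/side0.png

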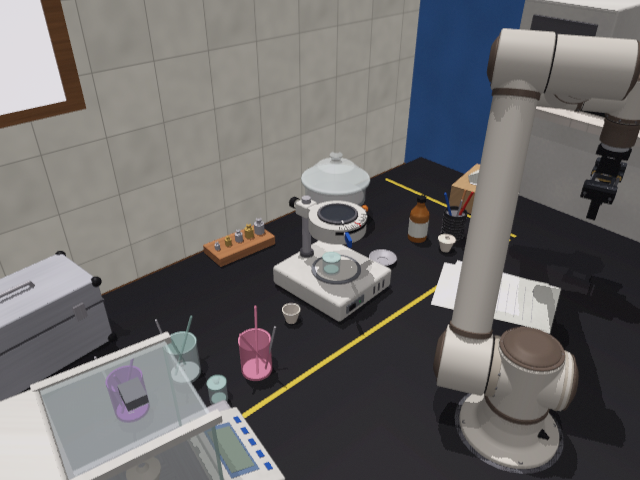

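View pics/top0.png

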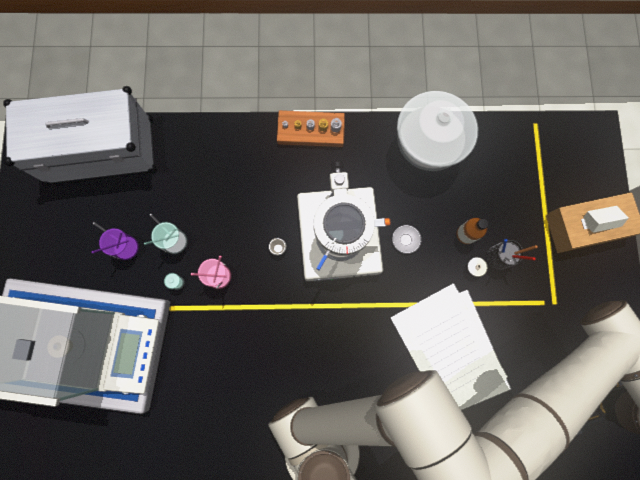

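View pics/wrist0.png

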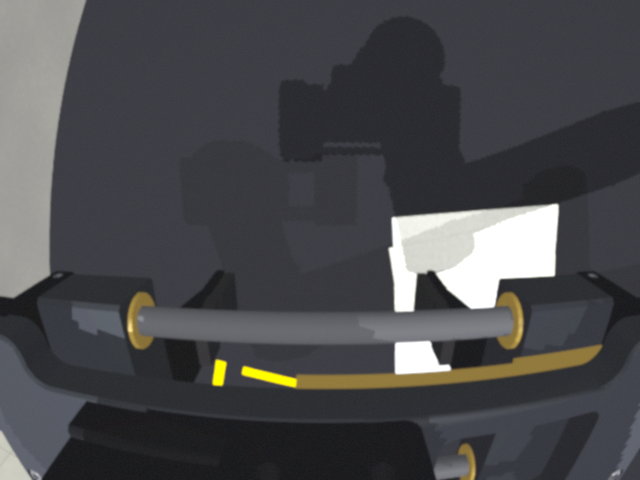

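The side and top views show the polariscope at top pixel (343,225). The blue lever is near (322,262), the orange slide end near (386,221), and the loose things stand around it. Look-alikes: the only blue lever is (322,262), since the blue keys at (150,350) belong to the balance. The orange candidates are the slide at (386,221), the weight block at (310,128) and the amber bottle at (475,230). I'll check the choice in an enlarged crop.

```bash
python3 - <<'E'
import cv2
a=cv2.imread('pics/top0.png');cv2.imwrite('pics/topc.png',cv2.resize(a[160:290,280:440],None,fx=5,fy=4.6,interpolation=cv2.INTER_CUBIC)[:, :])
a=a[160:290,280:410];cv2.imwrite('pics/topc.png',cv2.resize(a,None,fx=4.6,fy=4.6,interpolation=cv2.INTER_CUBIC))
b=cv2.imread('pics/side0.png')[180:320,260:410];cv2.imwrite('pics/sidec.png',cv2.resize(b,None,fx=4.2,fy=4.2,interpolation=cv2.INTER_CUBIC))
E
```

```text
(no output)
```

View pics/topc.png

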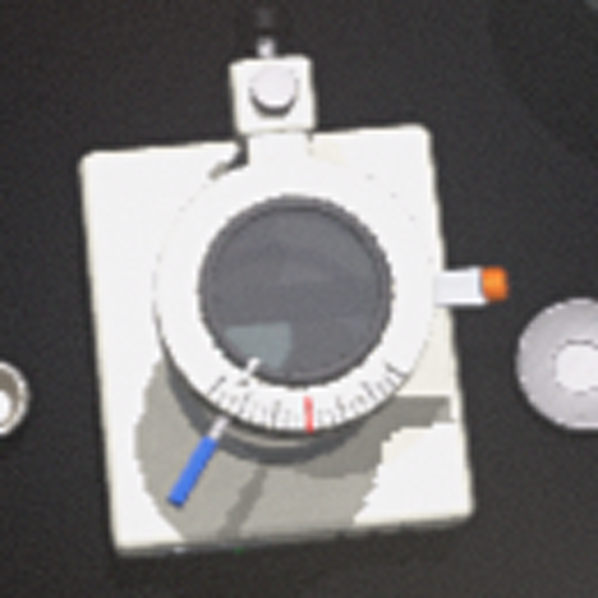

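View pics/sidec.png

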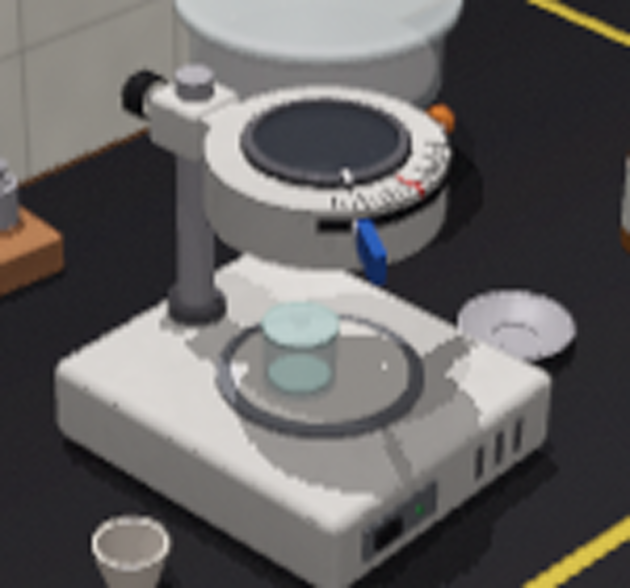

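```bash
cat > h.py <<'E'
import numpy as np, cv2
from scipy.optimize import least_squares
def proj(c,P):
    T=np.linalg.inv(c['world_from_camera']);P=np.atleast_2d(P);q=P@T[:3,:3].T+T[:3,3]
    f=240/np.tan(np.radians(c['fov_y'])/2)
    return np.c_[c['cx']+f*q[:,0]/q[:,2],c['cy']+f*q[:,1]/q[:,2]]
def W(p,P):
    P=np.atleast_2d(P);R=np.array([[np.cos(p[2]),-np.sin(p[2])],[np.sin(p[2]),np.cos(p[2])]])
    return np.c_[P[:,:2]@R.T+p[:2],P[:,2]]
E
python3 - <<'E'
from h import *; from station import *
top=capture('top');side=capture('side')
tl=np.array([[-.066,0,.24],[0,0,.247],[.14,.11,.064],[.14,-.11,.064],[-.11,-.11,.064],[-.11,.11,.064]])
tp=np.array([[309,414],[296,291],[82,153],[432,124],[474,517],[114,552]])/4.6+[280,160]
sl=np.array([[-.066,0,.24],[0,0,.247]]);sp=np.array([[411,186],[326,139]])/4.2+[260,180]
def res(v):
    return np.r_[(proj(top,W(v,tl))-tp).ravel(),((proj(side,W(v,sl))-sp).ravel())]
r=least_squares(res,[.55,0,0],loss='soft_l1');p=r.x;print(p,np.degrees(p[2]));print(np.round(r.fun,1))
r=least_squares(lambda v:(proj(top,W(v,tl))-tp).ravel(),p);print(r.x,np.round(r.fun,1))
# lever angle
def pad(a,rr=.111,z=.242): # a reading
    th=np.pi-np.pi/4+a; return np.array([rr*np.cos(th),rr*np.sin(th),z])
q=np.array([[176,500],[213,440],[253,363]])/4.6+[280,160]
for a in np.arange(0,.5,.05): print(round(a,2),np.round((proj(top,W(p,[pad(a,.130),pad(a,.092),pad(a,.058,.247)]))-[280,160])*4.6,0).tolist())
for s in (0,.004,.008): print(s,np.round((proj(top,W(p,[[0,-.12+s,.2205]]))-[280,160])*4.6))
E
```

```text
[ 0.58111732 -0.05900277  0.07344102] 4.2078603708495885
[-0.1  0.3  0.2 -0.1 -0.5 -0.2 -0.2 -0.   0.5  0.8 -0.3  0.  -0.3 -0.9
  0.2 -1.3]
[ 0.58149631 -0.05921958  0.07367347] [-0.   0.2  0.3 -0.2 -0.5 -0.4 -0.2 -0.2  0.5  0.6 -0.2 -0.1]
0.0 [[139.0, 478.0], [185.0, 424.0], [227.0, 373.0]]
0.05 [[148.0, 486.0], [192.0, 429.0], [231.0, 376.0]]
0.1 [[158.0, 493.0], [199.0, 434.0], [236.0, 380.0]]
0.15 [[169.0, 500.0], [207.0, 439.0], [241.0, 383.0]]
0.2 [[180.0, 506.0], [214.0, 443.0], [245.0, 385.0]]
0.25 [[191.0, 512.0], [222.0, 447.0], [250.0, 388.0]]
0.3 [[202.0, 517.0], [230.0, 451.0], [255.0, 390.0]]
0.35 [[214.0, 522.0], [238.0, 454.0], [261.0, 392.0]]
0.4 [[226.0, 526.0], [247.0, 457.0], [266.0, 394.0]]
0.45 [[238.0, 529.0], [255.0, 459.0], [271.0, 395.0]]
0 [[513. 283.]]
0.004 [[506. 284.]]
0.008 [[499. 285.]]
```

```bash
cat >> h.py <<'E'
from scipy.spatial.transform import Rotation as Ro
P=np.array([.5813,-.0591,.0735])
def Rd(hd):
    h=np.radians(hd);x=np.array([np.cos(h),np.sin(h),0]);z=np.array([0,0,-1.]);return np.c_[x,np.cross(z,x),z]
def rel(s,pos,hd):
    R=np.array(s['ee_rot']);return np.round(np.r_[R.T@(np.array(pos)-s['tcp_pos']),Ro.from_matrix(R.T@Rd(hd)).as_rotvec()],4)
E
python3 - <<'E'
from h import *; from station import *
s=sense()
pre=W(P,[[0,-.165,.24]])[0];print(pre,rel(s,pre,274.2), W(P,[[0,-.165,.203]])[0])
E
```

```text
[ 0.59341658 -0.22365451  0.24      ] [-5.1600e-01  2.5620e-01 -1.7700e-02  8.0000e-04  6.0000e-04 -1.3844e+00] [ 0.59341658 -0.22365451  0.203     ]
```

Request:
{"name": "jog_arm", "arguments": {"moves": [[1,-0.05,0.025,-0.03,0,0,-0.12],[1,-0.09,0.045,-0.03,0,0,-0.24],[1,-0.13,0.065,-0.03,0,0,-0.36],[1,-0.165,0.08,-0.03,0,0,-0.48],[1,-0.2,0.1,-0.03,0,0,-0.6],[1,-0.235,0.115,-0.03,0,0,-0.72],[1,-0.27,0.135,-0.03,0,0,-0.84],[1,-0.305,0.15,-0.03,0,0,-0.96],[1,-0.34,0.17,-0.03,0,0,-1.08],[1,-0.375,0.185,-0.03,0,0,-1.2]]}}

```text
time_s: 1.08
tcp_pos: [0.4708, -0.3315, 0.2528]
ee_rot: [[-0.105, -0.995, 0.0], [-0.995, 0.105, 0.0], [-0.0, -0.0, -1.0]]
wrist_force: [1.4, -0.2, 0.1]
gripper_width: 0.326
```

```bash
python3 - <<'E'
from h import *; from station import *
s=sense()
pre=W(P,[[0,-.165,.225]])[0];print(s['tcp_pos'],s['wrist_force'],s['gripper_width'],rel(s,pre,274.2))
E
```

```text
[ 0.47084732 -0.33152925  0.25280209] [ 1.40180934 -0.24722051  0.14203872] 0.32634240494197025 [-1.201e-01 -1.106e-01  2.780e-02 -2.000e-04  1.000e-04 -1.781e-01]
```

Request:
{"name": "jog_arm", "arguments": {"moves": [[1,-0.02,-0.02,0,0,0,-0.06],[1,-0.045,-0.04,0,0,0,-0.12],[1,-0.07,-0.065,0.01,0,0,-0.178],[1,-0.095,-0.085,0.02,0,0,-0.178],[1,-0.11,-0.1,0.028,0,0,-0.178],[1,-0.12,-0.11,0.028,0,0,-0.178],[1,-0.12,-0.11,0.028,0,0,-0.178],[1,-0.12,-0.11,0.028,0,0,-0.178],[1,-0.12,-0.11,0.028,0,0,-0.178],[1,-0.12,-0.11,0.028,0,0,-0.178]]}}

```text
time_s: 1.92
tcp_pos: [0.5919, -0.2273, 0.2254]
ee_rot: [[0.066, -0.998, 0.001], [-0.998, -0.066, -0.0], [0.0, -0.001, -1.0]]
wrist_force: [-0.1, 0.5, -0.0]
gripper_width: 0.009
```

```bash
cat > look.py <<'E'
import sys
from h import *; from station import *
n=sys.argv[1]
s=sense();print(s['time_s'],s['tcp_pos'],'F',s['wrist_force'],s['gripper_width'])
L=s['tcp_pos'][:2]-P[:2];c,q=np.cos(P[2]),np.sin(P[2]);print('local',L[0]*c+L[1]*q,-L[0]*q+L[1]*c)
a=capture('top')['frame'][:,:,::-1][160:290,270:430];b=capture('side')['frame'][:,:,::-1][180:310,250:410]
cv2.imwrite(f'pics/{n}.png',cv2.resize(np.hstack([a,b]),None,fx=2.5,fy=2.5,interpolation=cv2.INTER_CUBIC) if len(sys.argv)<3 else cv2.resize(a if sys.argv[2]=='t' else b,None,fx=4.6,fy=4.6,interpolation=cv2.INTER_CUBIC))
E
python3 look.py v1
python3 - <<'E'
from h import *; from station import *
s=sense();print(rel(s,W(P,[[0,-.165,.203]])[0],274.2))
E
```

```text
1.9167 [ 0.59189568 -0.22731924  0.22536619] F [-0.13487437  0.46775028 -0.04388282] 0.00862524107225646
local -0.0017859144263527287 -0.16854314229215048
[-0.0035 -0.0017  0.0223 -0.0009 -0.0002 -0.0077]
```

View pics/v1.png

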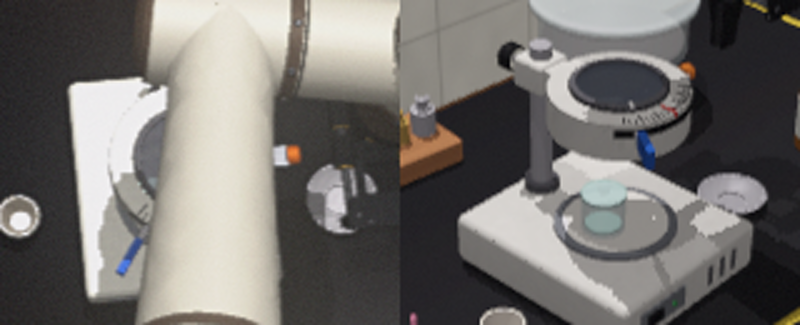

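The arm is above the dish with the fingers shut. The orange end is at (293,154) in the top half of this view, with a clear gap in front of the fingers. I'll lower, then approach.

Request:
{"name": "jog_arm", "arguments": {"moves": [[1,0,-0.002,0.012,0,0,-0.008],[1,0,-0.002,0.022,0,0,-0.008],[1,-0.005,-0.002,0.022,0,0,-0.008],[1,-0.01,-0.002,0.022,0,0,-0.008],[1,-0.015,-0.002,0.022,0,0,-0.008],[1,-0.02,-0.002,0.022,0,0,-0.008],[1,-0.025,-0.002,0.022,0,0,-0.008],[1,-0.03,-0.002,0.022,0,0,-0.008],[1,-0.03,-0.002,0.022,0,0,-0.008],[1,-0.03,-0.002,0.022,0,0,-0.008]]}}

```text
time_s: 2.85
tcp_pos: [0.5926, -0.1958, 0.2029]
ee_rot: [[0.076, -0.997, 0.001], [-0.997, -0.076, -0.0], [0.0, -0.0, -1.0]]
wrist_force: [0.3, 0.5, -0.1]
gripper_width: 0.005
```

```bash
python3 look.py v2; python3 - <<'E'
from station import *
import cv2
cv2.imwrite('pics/w2.png',capture('wrist')['frame'][:,:,::-1])
E
```

```text
2.85 [ 0.59262938 -0.19584153  0.20286394] F [ 0.29554691  0.53164592 -0.0966823 ] 0.004898770378713067
local 0.00125733269498071 -0.13720429852928295
```

View pics/v2.png

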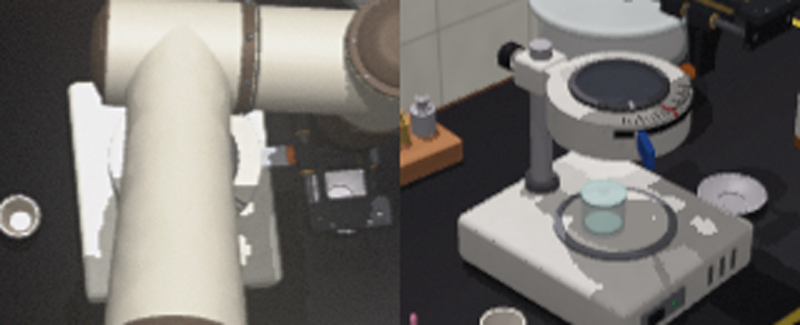

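View pics/w2.png

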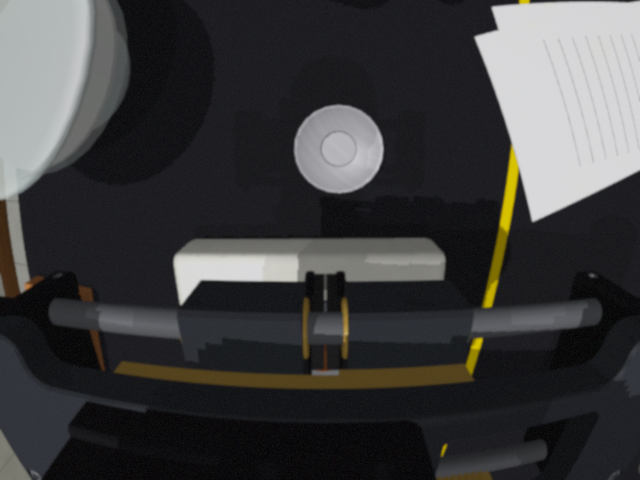

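The fingers are in line with the orange cap, at local y -0.137, with no contact. I'll start the push.

Request:
{"name": "jog_arm", "arguments": {"moves": [[1,-0.004,0,0,0,0,0],[1,-0.008,0,0,0,0,0],[1,-0.012,0,0,0,0,0],[1,-0.016,0,0,0,0,0],[1,-0.02,0,0,0,0,0],[1,-0.023,0,0,0,0,0],[1,-0.026,0,0,0,0,0],[1,-0.029,0,0,0,0,0],[1,-0.031,0,0,0,0,0],[1,-0.033,0,0,0,0,0]]}}

```text
time_s: 3.83
tcp_pos: [0.5899, -0.1632, 0.2025]
ee_rot: [[0.075, -0.997, -0.0], [-0.997, -0.075, -0.0], [0.0, 0.0, -1.0]]
wrist_force: [-0.3, -2.4, 0.2]
gripper_width: 0.006
```

```bash
python3 look.py v3
```

```text
3.8333 [ 0.58988236 -0.16316029  0.20252247] F [-0.34456618 -2.36582039  0.18201172] 0.006025536614112644
local 0.0009176456260587109 -0.10440957138055282
```

View pics/v3.png

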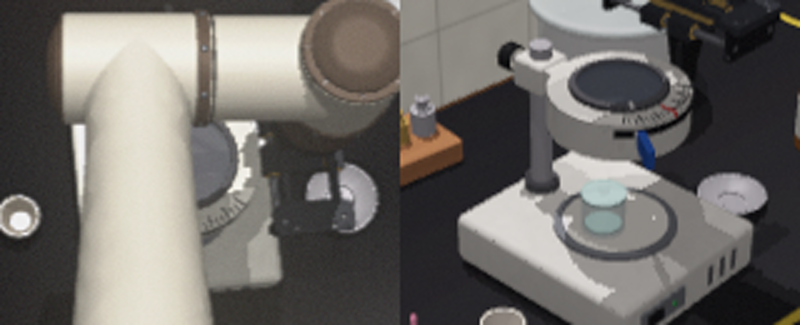

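The slide is moving, with a force of about 2 N. I'll go on in small steps.

Request:
{"name": "jog_arm", "arguments": {"moves": [[1,-0.001,0,0,0,0,0],[1,-0.002,0,0,0,0,0],[1,-0.003,0,0,0,0,0],[1,-0.004,0,0,0,0,0],[1,-0.005,0,0,0,0,0],[1,-0.005,0,0,0,0,0],[1,-0.005,0,0,0,0,0],[1,-0.005,0,0,0,0,0],[1,-0.005,0,0,0,0,0],[1,-0.005,0,0,0,0,0]]}}

```text
time_s: 4.77
tcp_pos: [0.5895, -0.1585, 0.2025]
ee_rot: [[0.075, -0.997, -0.0], [-0.997, -0.075, -0.0], [0.0, 0.0, -1.0]]
wrist_force: [-0.7, -1.7, -0.8]
gripper_width: 0.005
```

Request:
{"name": "jog_arm", "arguments": {"moves": [[1,-0.0005,0,0,0,0,0],[1,-0.001,0,0,0,0,0],[1,-0.0015,0,0,0,0,0],[1,-0.002,0,0,0,0,0],[1,-0.002,0,0,0,0,0],[1,-0.002,0,0,0,0,0],[1,-0.002,0,0,0,0,0],[1,-0.002,0,0,0,0,0],[1,-0.002,0,0,0,0,0],[1,-0.002,0,0,0,0,0]]}}

```text
time_s: 5.6
tcp_pos: [0.5895, -0.1573, 0.2026]
ee_rot: [[0.075, -0.997, -0.0], [-0.997, -0.075, -0.001], [0.001, 0.0, -1.0]]
wrist_force: [-1.2, -6.8, -0.9]
gripper_width: 0.003
```

Request:
{"name": "jog_arm", "arguments": {"moves": [[1,-0.0005,0,0,0,0,0],[1,-0.001,0,0,0,0,0],[1,-0.001,0,0,0,0,0],[1,-0.001,0,0,0,0,0],[1,-0.001,0,0,0,0,0],[1,-0.001,0,0,0,0,0],[1,-0.001,0,0,0,0,0],[1,-0.001,0,0,0,0,0],[1,-0.001,0,0,0,0,0],[1,-0.001,0,0,0,0,0]]}}

```text
time_s: 6.43
tcp_pos: [0.5894, -0.1567, 0.2026]
ee_rot: [[0.075, -0.997, -0.0], [-0.997, -0.075, -0.002], [0.002, 0.0, -1.0]]
wrist_force: [-0.3, -8.4, -1.9]
gripper_width: 0.005
```

Force rises at about the cap's stiffness with hardly any travel, so the slide is at its stop. I'll back off, lift and check.

Request:
{"name": "jog_arm", "arguments": {"moves": [[1,0.01,0,0,0,0,0],[1,0.03,0,0,0,0,0],[1,0.05,0,0,0,0,0],[1,0.07,0,-0.02,0,0,0],[1,0.08,0,-0.05,0,0,0],[1,0.09,0,-0.08,0,0,0],[1,0.1,0.03,-0.1,0,0,0],[1,0.11,0.06,-0.1,0,0,0],[1,0.11,0.1,-0.1,0,0,0],[1,0.11,0.13,-0.1,0,0,0]]}}

```text
time_s: 7.27
tcp_pos: [0.4666, -0.2748, 0.303]
ee_rot: [[0.074, -0.997, 0.002], [-0.997, -0.074, 0.001], [-0.001, -0.002, -1.0]]
wrist_force: [-0.4, -0.3, -0.6]
gripper_width: 0.001
```

```bash
python3 look.py v4; python3 - <<'E'
from h import *; from station import *
top=capture('top')
for s in (.024,.027,.03): print(s,np.round((proj(top,W(P,[[0,-.12+s,.211],[0,-.108+s,.211]]))-[270,160])*2.5,1).tolist())
E
```

```text
7.2667 [ 0.46662688 -0.27477199  0.30300085] F [-0.35680821 -0.30471866 -0.61697522] 0.0012069438961485857
local -0.130201132748355 -0.20666880913092375
0.024 [[279.0, 158.0], [267.2, 158.9]]
0.027 [[276.0, 158.2], [264.2, 159.2]]
0.03 [[273.1, 158.5], [261.3, 159.4]]
```

View pics/v4.png

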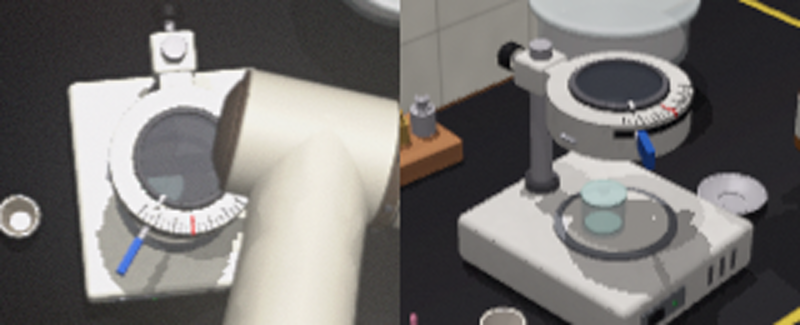

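The slide's orange end is now hidden behind the head in the side view, and its tail shows on the far side at (568,138). The lever hasn't moved. Next I'll go over the front to its low-reading side.

```bash
cat >> h.py <<'E'
def lev(a,off,r=.115,z=.214):
    th=np.pi*3/4+a; c=np.array([r*np.cos(th),r*np.sin(th)]); t=np.array([-np.sin(th),np.cos(th)])
    return W(P,[[*(c+off*t),z]])[0], np.degrees(th+np.pi/2+P[2])%360
E
python3 - <<'E'
from h import *; from station import *
s=sense();p,h=lev(.19,-.0325,z=.300);print(p,h,rel(s,p,h))
E
```

```text
[0.49781155 0.02640397 0.3       ] 240.09743790169722 [-0.2981 -0.0528  0.0043 -0.0038  0.0012  0.5958]
```

Request:
{"name": "jog_arm", "arguments": {"moves": [[1,-0.03,0,0,0,0,0.07],[1,-0.065,0,0,0,0,0.14],[1,-0.1,0,0,0,0,0.22],[1,-0.135,-0.01,0,0,0,0.3],[1,-0.17,-0.02,0,0,0,0.38],[1,-0.205,-0.03,0,0,0,0.46],[1,-0.24,-0.04,0,0,0,0.54],[1,-0.27,-0.048,0,0,0,0.596],[1,-0.298,-0.053,0.003,-0.003,0.001,0.596],[1,-0.298,-0.053,0.003,-0.003,0.001,0.596]]}}

```text
time_s: 8.25
tcp_pos: [0.5003, 0.0315, 0.2987]
ee_rot: [[-0.493, -0.87, -0.003], [-0.87, 0.493, 0.002], [-0.0, 0.003, -1.0]]
wrist_force: [0.5, -0.5, -0.4]
gripper_width: 0.007
```

```bash
python3 look.py v5;python3 - <<'E'
from h import *; from station import *
s=sense();p,h=lev(.19,-.0325,z=.216);print(p,h,rel(s,p,h))
top=capture('top')
c=capture('side')
print((proj(c,[s['tcp_pos'],p])-[250,180])*2.5+[400,0])
T=capture('top');b=T['frame'][:,:,::-1][180:280,290:390]
cv2.imwrite('pics/t5.png',cv2.resize(b,None,fx=6,fy=6,interpolation=cv2.INTER_CUBIC))
print((proj(T,[s['tcp_pos'],p,lev(.19,0,r=.13,z=.242)[0]])-[290,180])*6)
E
```

```text
8.25 [0.5002616  0.03147965 0.29874414] F [ 0.50033122 -0.53773415 -0.39026662] 0.006741495376922446
local -0.07416799724699444 0.09628605005065681
[0.49781155 0.02640397 0.216     ] 240.09743790169722 [ 0.0024  0.0003  0.0832  0.003  -0.0013  0.004 ]
[[614.5228461   94.49853316]
 [615.30613738 169.32728727]]
[[113.3135989  439.55775761]
 [119.56762734 476.40977638]
 [171.84424956 538.44449614]]
```

View pics/v5.png

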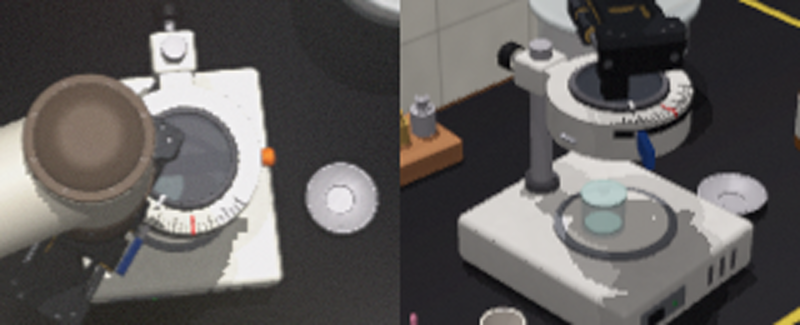

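The top view shows the slide cap's end at (274,157), and 273 was predicted for home. The fingertips are over the low side of the lever. I'll lower.

Request:
{"name": "jog_arm", "arguments": {"moves": [[1,0,0,0.015,0,0,0.004],[1,0,0,0.03,0,0,0.004],[1,0,0,0.045,0,0,0.004],[1,0,0,0.06,0,0,0.004],[1,0,0,0.075,0,0,0.004],[1,0,0,0.083,0,0,0.004],[1,0,0,0.083,0,0,0.004],[1,0,0,0.083,0,0,0.004],[1,0,0,0.083,0,0,0.004],[1,0,0,0.083,0,0,0.004]]}}

```text
time_s: 9.33
tcp_pos: [0.499, 0.0263, 0.2177]
ee_rot: [[-0.501, -0.865, -0.001], [-0.865, 0.501, 0.0], [0.0, 0.001, -1.0]]
wrist_force: [-0.1, -0.7, 0.2]
gripper_width: 0.002
```

```bash
python3 look.py v6;python3 - <<'E'
from h import *; from station import *
s=sense();print(s['tcp_pos'],s['ee_rot'])
for a,o in [(.19,-.0135),(.25,-.0135),(.3,-.0135),(.35,-.0135),(.4,-.0135),(.45,-.0135),(.5,-.0135),(.55,-.0135),(.6,-.0135),(.65,-.0135),(.7,-.0135)]:
  p,h=lev(a,o,z=.216);print(a,rel(s,p,h))
E
```

```text
9.3333 [0.49900086 0.02627869 0.21767765] F [-0.07464474 -0.70048035  0.23837872] 0.0021501578999643454
local -0.07580725282852421 0.09119171426164714
[0.4987347  0.02639244 0.21738926] [[-5.01204145e-01 -8.65327856e-01 -1.45123274e-03]
 [-8.65328922e-01  5.01204343e-01  2.50328135e-04]
 [ 5.10748244e-04  1.38125916e-03 -9.99998916e-01]]
0.19 [ 0.0195  0.0007  0.0014  0.0014 -0.0005 -0.0031]
0.25 [ 0.0264  0.0013  0.0014  0.0014 -0.0005 -0.0631]
0.3 [ 0.0322  0.0015  0.0014  0.0014 -0.0004 -0.1131]
0.35 [ 0.0379  0.0014  0.0014  0.0014 -0.0004 -0.1631]
0.4 [ 0.0437  0.001   0.0014  0.0014 -0.0004 -0.2131]
0.45 [ 0.0495  0.0003  0.0014  0.0014 -0.0003 -0.2631]
0.5 [ 5.520e-02 -7.000e-04  1.400e-03  1.400e-03 -3.000e-04 -3.131e-01]
0.55 [ 6.080e-02 -2.000e-03  1.400e-03  1.500e-03 -3.000e-04 -3.631e-01]
0.6 [ 6.640e-02 -3.600e-03  1.400e-03  1.500e-03 -2.000e-04 -4.131e-01]
0.65 [ 7.190e-02 -5.400e-03  1.400e-03  1.500e-03 -2.000e-04 -4.631e-01]
0.7 [ 7.730e-02 -7.500e-03  1.400e-03  1.500e-03 -1.000e-04 -5.131e-01]
```

View pics/v6.png

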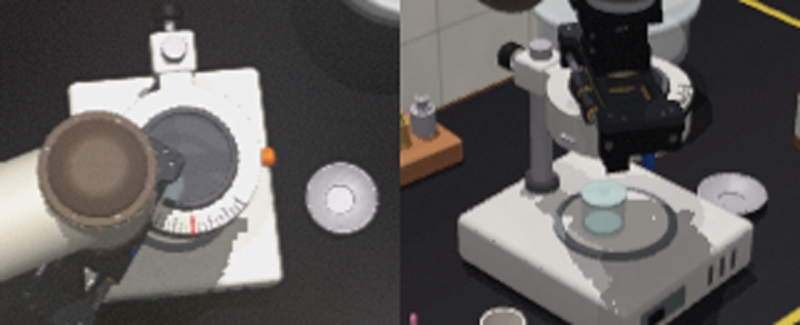

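Request:
{"name": "jog_arm", "arguments": {"moves": [[1,0.005,0.001,0,0,0,0],[1,0.01,0.001,0,0,0,0],[1,0.015,0.001,0,0,0,0],[1,0.0195,0.001,0,0,0,-0.003],[1,0.0235,0.001,0,0,0,-0.04],[1,0.0275,0.0015,0,0,0,-0.073],[1,0.032,0.0015,0,0,0,-0.113],[1,0.036,0.0015,0,0,0,-0.147],[1,0.04,0.0015,0,0,0,-0.18],[1,0.044,0.001,0,0,0,-0.213]]}}

```text
time_s: 10.27
tcp_pos: [0.4755, -0.0115, 0.2167]
ee_rot: [[-0.305, -0.952, -0.002], [-0.952, 0.305, 0.0], [0.0, 0.002, -1.0]]
wrist_force: [0.6, 1.7, 0.5]
gripper_width: 0.004
```

```bash
python3 look.py v7;python3 - <<'E'
from h import *; from station import *
s=sense();print(s['tcp_pos'])
for a in (.4,.45,.5,.55,.6,.65,.7):
  p,h=lev(a,-.0135,z=.217);print(a,rel(s,p,h))
E
```

```text
10.2667 [ 0.47545407 -0.01149371  0.21674131] F [0.64812881 1.69060373 0.50875601] 0.0036342976514160425
local -0.10206424601559841 0.055250433020066936
[ 0.4751181  -0.01184978  0.21678691]
0.4 [-0.0011 -0.0006 -0.0002  0.0026 -0.0012 -0.0007]
0.45 [ 0.0047 -0.     -0.0002  0.0026 -0.0011 -0.0507]
0.5 [ 0.0104  0.0002 -0.0002  0.0026 -0.001  -0.1007]
0.55 [ 0.0162  0.0002 -0.0002  0.0027 -0.001  -0.1507]
0.6 [ 2.200e-02 -2.000e-04 -2.000e-04  2.700e-03 -9.000e-04 -2.007e-01]
0.65 [ 2.780e-02 -8.000e-04 -2.000e-04  2.700e-03 -8.000e-04 -2.507e-01]
0.7 [ 3.350e-02 -1.700e-03 -2.000e-04  2.700e-03 -8.000e-04 -3.007e-01]
```

View pics/v7.png

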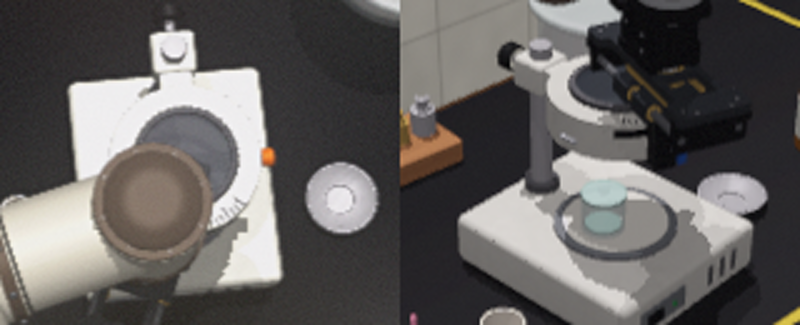

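Contact is made at about 1.7 N and the lever is moving. I'll push on to about 0.65 rad.

Request:
{"name": "jog_arm", "arguments": {"moves": [[1,0.003,0,0,0,0,-0.035],[1,0.006,0,0,0,0,-0.06],[1,0.009,0,0,0,0,-0.087],[1,0.012,0,0,0,0,-0.114],[1,0.015,0,0,0,0,-0.14],[1,0.018,0,0,0,0,-0.166],[1,0.021,0,0,0,0,-0.192],[1,0.024,0,0,0,0,-0.218],[1,0.0265,-0.001,0,0,0,-0.24],[1,0.0265,-0.001,0,0,0,-0.24]]}}

```text
time_s: 11.2
tcp_pos: [0.4679, -0.0371, 0.2166]
ee_rot: [[-0.073, -0.997, -0.004], [-0.997, 0.073, -0.0], [0.001, 0.004, -1.0]]
wrist_force: [-0.2, 0.7, -0.6]
gripper_width: 0.004
```

```bash
python3 look.py v8;python3 - <<'E'
from h import *; from station import *
s=sense();print(s['tcp_pos'])
for a in (.6,.65,.7,.75,.785):
  p,h=lev(a,-.0135,z=.217);print(a,rel(s,p,h))
E
```

```text
11.2 [ 0.46790773 -0.03713778  0.21662849] F [-0.15285881  0.73774393 -0.59416451] 0.004094170096447481
local -0.1114733482021046 0.030229755340620175
[ 0.46813107 -0.03697931  0.21668736]
0.6 [-0.0042 -0.0001 -0.0003  0.0031 -0.0008  0.0386]
0.65 [ 0.0016  0.0007 -0.0003  0.0031 -0.0007 -0.0114]
0.7 [ 0.0074  0.0011 -0.0003  0.0031 -0.0007 -0.0614]
0.75 [ 0.0131  0.0013 -0.0003  0.0032 -0.0006 -0.1114]
0.785 [ 0.0172  0.0013 -0.0003  0.0032 -0.0005 -0.1464]
```

View pics/v8.png

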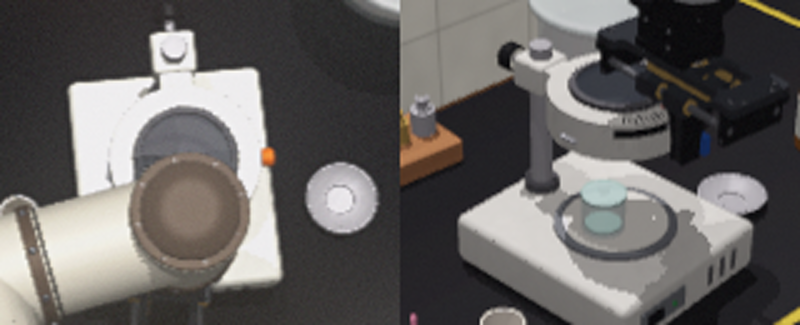

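Request:
{"name": "jog_arm", "arguments": {"moves": [[1,0.002,0,0,0,0,-0.02],[1,0.004,0.0005,0,0,0,-0.035],[1,0.006,0.001,0,0,0,-0.05],[1,0.008,0.001,0,0,0,-0.067],[1,0.01,0.001,0,0,0,-0.085],[1,0.011,0.001,0,0,0,-0.095],[1,0.012,0.001,0,0,0,-0.1],[1,0.012,0.001,0,0,0,-0.1],[1,0.012,0.001,0,0,0,-0.1],[1,0.012,0.001,0,0,0,-0.1]]}}

```text
time_s: 12.13
tcp_pos: [0.466, -0.0489, 0.2166]
ee_rot: [[0.028, -1.0, -0.004], [-1.0, -0.028, -0.001], [0.001, 0.004, -1.0]]
wrist_force: [0.4, 1.5, -0.1]
gripper_width: 0.007
```

```bash
python3 look.py v9;python3 - <<'E'
from h import *; from station import *
s=sense();print(s['tcp_pos'])
for a in (.65,.7,.75,.785):
  p,h=lev(a,-.0135,z=.217);print(a,rel(s,p,h))
cv2.imwrite('pics/w9.png',capture('wrist')['frame'][:,:,::-1])
E
```

```text
12.1333 [ 0.46604771 -0.04893889  0.21658496] F [ 0.35764904  1.45078695 -0.10844319] 0.006839559279979394
local -0.11419495344630978 0.01859709223116106
[ 0.46608289 -0.04886802  0.2165788 ]
0.65 [-0.0103 -0.0016 -0.0004  0.0037 -0.0007  0.0898]
0.7 [-0.0046 -0.0005 -0.0004  0.0038 -0.0006  0.0398]
0.75 [ 0.0011  0.0002 -0.0004  0.0038 -0.0005 -0.0102]
0.785 [ 0.0052  0.0006 -0.0004  0.0038 -0.0004 -0.0452]
```

View pics/w9.png

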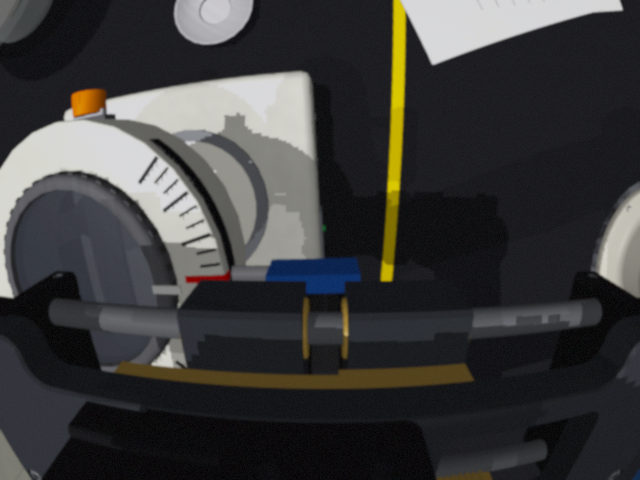

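The wrist view shows the red mark at (208,278), the white index at (165,289) and the stem at (250,271). They're nearly in line, so I'll enlarge and calculate.

```bash
python3 - <<'E'
from h import *; from station import *
a=cv2.imread('pics/w9.png')[230:330,110:270];cv2.imwrite('pics/w9c.png',cv2.resize(a,None,fx=5,fy=5,interpolation=cv2.INTER_CUBIC))
c=capture('wrist');T=np.linalg.inv(c['world_from_camera']);f=240/np.tan(np.radians(c['fov_y'])/2)
def pf(X):
    q=np.atleast_2d(X)@T[:3,:3].T+T[:3,3];rho=np.hypot(q[:,0],q[:,1]);th=np.arctan2(rho,q[:,2]);k=f*th/rho
    return np.c_[c['cx']+k*q[:,0],c['cy']+k*q[:,1]]
def S(X):return ((pf(X)-[110,230])*5).round().tolist()
print('mark',S(lev(np.pi/4,0,.066,.24)[0]))
for a in (.7,.74,.785): print(a,S([lev(a,0,.05,.247)[0],lev(a,0,.058,.247)[0],lev(a,0,.08,.232)[0],lev(a,0,.092,.242)[0]]))
E
```

```text
mark [[494.0, 247.0]]
0.7 [[299.0, 329.0], [387.0, 337.0], [679.0, 281.0], [798.0, 337.0]]
0.74 [[296.0, 308.0], [384.0, 311.0], [677.0, 247.0], [797.0, 296.0]]
0.785 [[292.0, 283.0], [379.0, 282.0], [673.0, 209.0], [793.0, 250.0]]
```

View pics/w9c.png

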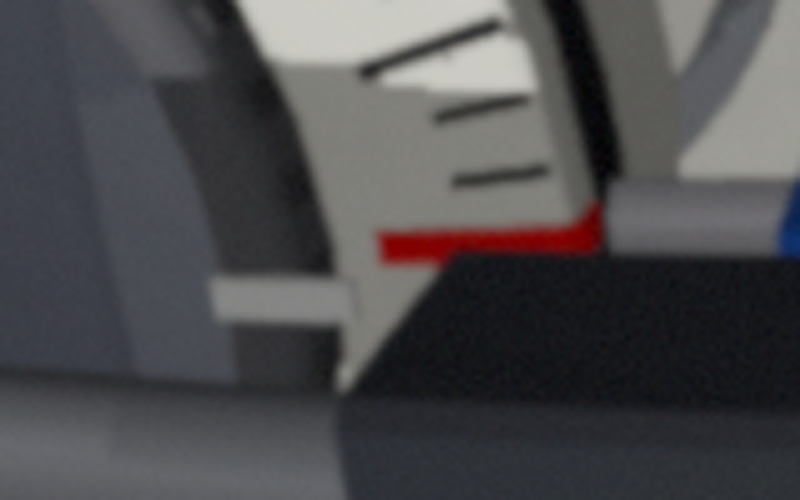

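Index and stem against the mark give about 0.745–0.77 rad, and the finger position gives 0.74. I'll push 3 mm more.

Request:
{"name": "jog_arm", "arguments": {"moves": [[1,0.0005,0,0,0,0,-0.005],[1,0.001,0,0,0,0,-0.01],[1,0.0015,0,0,0,0,-0.015],[1,0.002,0,0,0,0,-0.02],[1,0.0025,0,0,0,0,-0.025],[1,0.003,0,0,0,0,-0.03],[1,0.003,0,0,0,0,-0.03],[1,0.003,0,0,0,0,-0.03],[1,0.003,0,0,0,0,-0.03],[1,0.003,0,0,0,0,-0.03]]}}

```text
time_s: 13.17
tcp_pos: [0.4665, -0.0518, 0.2167]
ee_rot: [[0.058, -0.998, -0.003], [-0.998, -0.058, -0.0], [0.0, 0.003, -1.0]]
wrist_force: [-0.9, 0.5, -0.2]
gripper_width: 0.002
```

Request:
{"name": "jog_arm", "arguments": {"moves": [[1,-0.005,0,0,0,0,0],[1,-0.01,0,0,0,0,0],[1,-0.018,0,0,0,0,0],[1,-0.025,0,0,0,0,0],[1,-0.03,0,0,0,0,0],[1,-0.035,0,0,0,0,0],[1,-0.035,0.005,-0.02,0,0,0],[1,-0.035,0.015,-0.05,0,0,0],[1,-0.035,0.03,-0.08,0,0,0],[1,-0.035,0.05,-0.1,0,0,0]]}}

```text
time_s: 14.0
tcp_pos: [0.4157, -0.0193, 0.3193]
ee_rot: [[0.058, -0.998, 0.0], [-0.998, -0.058, -0.001], [0.001, -0.0, -1.0]]
wrist_force: [1.0, 1.1, 1.0]
gripper_width: 0.002
```

Request:
{"name": "jog_arm", "arguments": {"moves": [[1,-0.03,0.01,0,0,0,0],[1,-0.07,0.02,0,0,0,0],[1,-0.11,0.03,0,0,0,0],[1,-0.14,0.04,0,0,0,0],[1,-0.15,0.05,0,0,0,0],[1,-0.15,0.05,0,0,0,0],[1,-0.15,0.05,0,0,0,0],[1,-0.15,0.05,0,0,0,0],[1,-0.15,0.05,0,0,0,0],[1,-0.15,0.05,0,0,0,0]]}}

```text
time_s: 14.83
tcp_pos: [0.3566, 0.1266, 0.3169]
ee_rot: [[0.056, -0.998, -0.003], [-0.998, -0.056, -0.001], [0.0, 0.003, -1.0]]
wrist_force: [-1.0, 0.3, -0.2]
gripper_width: 0.005
```

```bash
python3 look.py v10;python3 - <<'E'
from h import *; from station import *
T=capture('top')
b=T['frame'][:,:,::-1][200:275,300:400];cv2.imwrite('pics/t10.png',cv2.resize(b,None,fx=8,fy=8,interpolation=cv2.INTER_CUBIC))
f=lambda X:((proj(T,X)-[300,200])*8).round().tolist()
print('mark',f(lev(np.pi/4,0,.066,.24)[0]),'axis',f(lev(0,0,0,.247)[0]))
for a in (.74,.785,.83): print(a,f([lev(a,0,.053,.247)[0],lev(a,0,.092,.242)[0],lev(a,0,.13,.242)[0]]))
E
```

```text
14.8333 [0.35655008 0.12659551 0.31685693] F [-0.96050337  0.27960497 -0.2481589 ] 0.004768871345077432
local -0.21050678402827974 0.20169839799172762
mark [[377.0, 402.0]] axis [[357.0, 185.0]]
0.74 [[366.0, 356.0], [372.0, 487.0], [379.0, 612.0]]
0.785 [[374.0, 356.0], [386.0, 486.0], [398.0, 611.0]]
0.83 [[382.0, 355.0], [399.0, 484.0], [418.0, 609.0]]
```

View pics/v10.png

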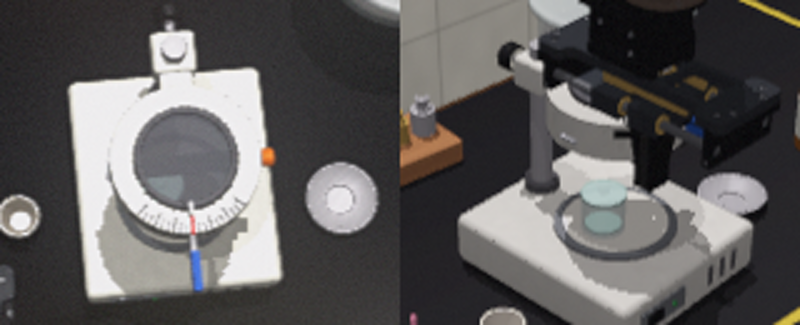

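View pics/t10.png

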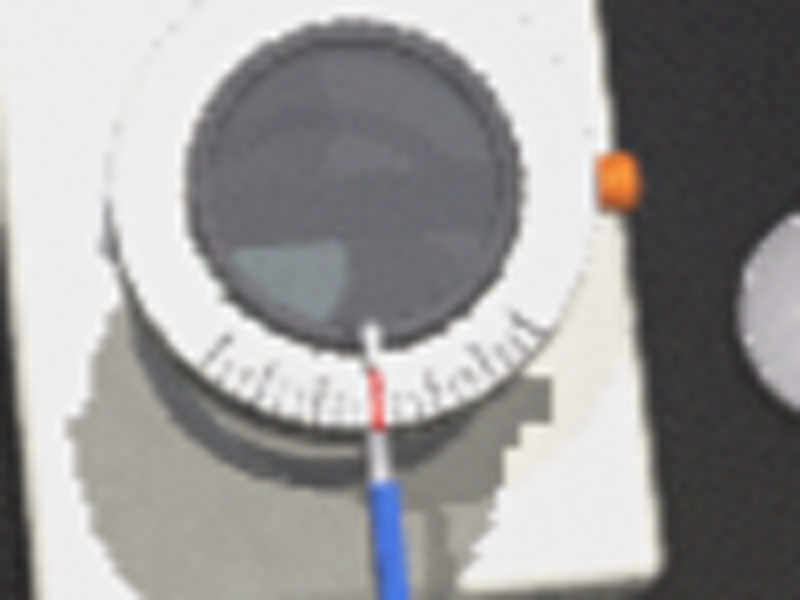

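In the top view the index, the red mark (376,400) and the pad (384,485)–(397,595) lie on one line, which fits 0.78 rad. The orange cap sits against the barrel, with its edge at (641,180) and no slide body showing. The dish and crucible are where they stood, and the arm is clear of everything. I'll hand in.

```bash
python3 -c "
from station import *
s=sense();print(s['time_s'],s['wrist_force'],s['joint_velocities']);print(finish_job())"
```

```text
14.9833 [-0.32101105 -0.27603563 -0.21503489] [ 0.25831039 -0.06751652  0.03157009 -0.08991128  0.06361821  0.02614992]
the job is handed in; nothing more can be done
None
```

I pushed the tint slide home and pushed the lever round to the red 45-degree mark, then handed the job in at about 15 s with the arm clear. The hand-in reported no verdict.

- **Tint slide:** I pushed the orange cap with the shut fingers. At the end the force rose from about 2 N to 8.4 N with almost no further travel, which means it was at its stop. The last top view has the cap against the barrel, but its edge read about 1 pixel (roughly 2 mm) short of the predicted home position. I put that down to edge blur and calibration and relied on the force. I did not push again to confirm it.
- **Analyser:** I pushed only the low-reading face of the lever, in an arc, at about 2 N or less. The last top view fits 0.78 rad, with index, red mark and pad in line. An earlier wrist-camera check, made before the last 3 mm push, gave 0.745 and 0.77 from two features, so its own readings disagreed by about 0.025 rad.
- **Other things:** The weighing bottle, dish and open crucible looked unmoved in the last pictures. I did not check the other bottles, the lidded crucible, the beaker and the pen pot again after the moves, but the fingertips stayed at about 0.20 m or higher, above all of them.

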